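# Clip the battery tester's sprung hook probe onto the terminal stud

## Robot

A 6-joint arm with a two-finger parallel gripper is mounted at the origin on the work surface. World frame = base frame: x ahead of the robot, y to its left, z up, the work surface at z = 0. Lengths are in m, angles in degrees, forces in N, time in s.
With the tool pointing down it reaches from about 0.25 to 0.725 m from the base axis. Payload 9.7 kg.
Tool frame: the origin (TCP) lies on the centre line of the jaws, within the pads' length; the fingertips stand 17 mm ahead of it and the grasp point (between the pads) lies 2 mm behind it (bot.tip_extent is the distance from the TCP to the fingertips, in m); z points along the fingers, y is the line along which they close (so a half turn about z gives the same grasp; the last joint's range is limited). The gripper opens to 85 mm and grips with 20 to 120 N. Pads are 22 mm wide; open, the fingers measure 114 mm over their backs; the gripper's body (76 mm by 85 mm) begins 54 mm behind the grasp point. The pads swing forward as they close: fully open they stand 13 mm farther back than shut.
Start: joints at [-64.916, 4.979, 10.078, 95.1, 0, 90], TCP at [0.233, -0.498, 0.248] pointing down, gripper open.
Joint ranges: [-179.16, 179.16], [-48.56, 103.87], [-65.8, 70.77], [-126.05, 130.52], [-82.76, 87.17], [-180, 180]. Speed limits (degrees/s): [127.2, 127.2, 147.25, 180, 180, 180].

## Interface

Orientations are given as [roll, pitch, yaw] about the fixed x, y, z axes, in that order (R = Rz(yaw) Ry(pitch) Rx(roll)).
In Python, from workcell import bot gives the robot as it stands.
- The arm moves only by the tool carry_out, never from a script. Its argument "moves" is text: rows parted by semicolons, each of 7 numbers parted by spaces: the shift along the tool's x, y, z in mm, then the turn, a rotation vector about the tool's x, y, z in degrees, then the finger opening in mm, from 0 to 85.4. A call has 1 to 20 rows; each row is the pose to reach, as a shift and turn from the pose commanded when the call began, along the tool's axes at that moment; what a row does not reach only later rows make up. A row lasts 1/10 s, in which the tool goes at most 50 mm and 8.59 degrees, less where a joint would pass 70% of its speed; a pose out of reach is approached as far as the arm can. A call with a gripper value outside its range is refused whole. The fingers move at their own pace and stop on an object; "force" is the grip in N (left out, the last holds). Time passes only in rows, so rows that repeat a pose let the fingers close. It gives the time, the measured TCP pose, the force, the opening and the grip force at its end, in the units of the state.
- bot.get_obs(): the state, without advancing time (a new reading comes with each control period).
- bot.camera(name): name is "side" or "top" or "wrist"; returns a dict with "img" (420x560x3 uint8, red, green, blue), "mtx" (3x3 intrinsics, pixels), "k1" (the pictures are not rectified: a ray, as slopes to the right and down, at radius r is drawn at 1 + k1 r^2 times it, then the intrinsics apply), "position" and "orientation" of the camera in the world; the wrist camera has in their place "mount" (4x4, takes a point from camera to tool coordinates, whose origin is the TCP and whose axes are the flange's). Camera axes: x right, y up, looking along -z (the intrinsics and any distortion apply to the point x, -y, -z); pixel columns grow to the right and rows downward; lengths in m; the calibration is good to about 2 mm. A picture is of the moment at which its call begins: read the wrist's pose just before it. There is no depth.
- bot.job_done(): hands the job in; it is judged then, once.
The state is a dict: "time": time; "q": joint angles; "qd": joint speeds; "joint_efforts": joint torques, N m; "ee_pos": TCP position; "tcp_rot": TCP orientation; "wrist_force": force on the tool from outside, world axes, zero at the start; "torque": the same for the moment, N m; "opening": finger opening in m; "grasp_force": force on a finger pad.
Only numpy, scipy, OpenCV 4.12 (cv2) and the standard library are available. Lean on these libraries where they do the work, as an engineer would, in place of code of your own. Each camera call takes 0.05 s, during which the arm holds its last target. There are 200 camera calls.

## Task

Hook the tester's probe onto the battery's mushroom-headed terminal stud: bring the probe beside the stud, on the side where the hook's foot points at it, press the knob fully down clear of the stud, and, keeping it down, slide the probe along its rail until you feel the foot come lightly against the stud's stem under the head. Then ease the knob up until the hook holds the stud from below and let go, leaving it clipped. Never load the battery hard with the hook (keep it under 8 N, so do not land on the stud, ram it, or let the spring snap up), and do not shift the battery.

Things in the scene. Friction and masses are not known exactly. Their poses are not given: they have to be found in the camera images.
- tester: Battery tester, fixed: steel base plate 220 x 320 x 8 mm on the table, a grey post 180 mm tall at each end, and between them two level guide rods (d 10, axes 166 mm up) along the tester's y. Origin: on the table, straight below the line on which the probe travels, midway between the posts (inner faces at y = -134 and +134 mm). z up.
- carriage (a joint): Position (m) of the probe's axis along the tester's y (its x is 0); 0 = midway, range -0.095 to 0.095. An aluminium block 66 x 36 x 34 mm, top 183 mm above the table, with an upright barrel d 22, top 195 mm. It slides on the rods with about 0.8 N of friction and stays where it is left.
- plunger (a joint): How far the probe's plunger is pressed (m): 0 = up, 0.022 = fully down. Spring: 1.8 N when up, 4.5 N when down; it springs back. It carries the knob on top and the hook below. It stands at 0.014 when the foot bears up against the stud's head. Fully down, the foot is 8 mm below the head's underside and 6 mm above the lid; up, it passes 5 mm above the stud.
- knob (a point): Centre of the plunger's black round knob, d 24 mm, 25 mm tall, the highest part of the tester: 247.5 mm above the table when up, 225.5 mm when down. Below it is only a rod d 8, 40 mm long when up and 18 mm when down, then the barrel. Grip it from above, push it down, slide it along the tester's y.
- hook_tip (a point): End of the hook's foot, at its top face, 15 mm from the probe's axis; 135 mm above the table with the plunger up. The foot is a flat bar 10 mm wide, 4 mm thick, at the bottom of a shank d 6, and always points to the tester's +y.
- hook: The hook (shank and foot). Origin on the probe's axis, 135 mm below the foot's top face; axes as the tester's. It is springy along y: it gives 1 mm for every 4 N on the foot, up to 4 mm.
- battery: Loose battery, about 2.8 kg, white case, grey lid, 89 x 152 x 95 mm (its x, y, z; y nearly along the tester's y), standing on the tester's plate. Origin: centre of its underside. On the lid, at x = +25 mm, stand two terminals: at y = -55 mm a plain headless post d 18, 14 mm tall, not to be used; near y = +40 mm the mushroom-headed stud.
- slot (a point): Middle of the stud's slot, on the lid (battery x +25, y +40, z 95 mm). Stud: stem d 10; head d 22, 5 mm thick, underside 18 mm above the lid. It is bolted firmly anywhere up to 14 mm either way along the battery's y from here: its true place is not measured and must be seen or felt. With the foot against the stem, the probe's axis is 20 mm short of the stem's axis.

How it is judged:
By the outcome, as a careful person would: the job done as asked, in the order asked, and still so for the second after the job is handed in, with the robot touching nothing.
It also fails if it takes over 61 s, if anything falls off the work surface, if the arm or the gripper's body presses on something with over 40 N, if the wrist force passes 120 N, or if a joint passes its speed limit or range.

## Working session

There is one attempt and no reset: what is moved stays moved. The work goes in short steps, Python scripts to look and compute and a tool call to move; the robot and the scene stay as the last step left them, time stands still between calls to the robot, and variables do not carry over. Pictures are saved under pics/ and viewed, at most 10 in all, crops included, and the job is handed in when it is done.

Besides the shell and the picture viewer there is one more tool, called after ">>>" by a JSON object that holds its "fn" and its "kwargs". carry_out: Moves the arm, as the interface text tells. Its arguments: {"type":"object","properties":{"moves":{"type":"string"},"force":{"type":"number"}},"required":["moves"]}

```bash
mkdir -p pics; cat > h.py <<'E'
import numpy as np, cv2
from scipy.spatial.transform import Rotation as R
from workcell import bot
def Rm(o):
    o=np.array(o,float)
    if o.shape==(3,3): return o
    return (R.from_euler('xyz',o,degrees=True) if o.size==3 else R.from_quat(o)).as_matrix()
def snap(name,fn=None):
    s=bot.get_obs(); c=bot.camera(name)
    if fn: cv2.imwrite('pics/'+fn,c['img'][:,:,::-1])
    if name=='wrist':
        T=np.eye(4);T[:3,:3]=Rm(s['tcp_rot']);T[:3,3]=s['ee_pos'];T=T@np.array(c['mount'])
        c['R'],c['p']=T[:3,:3],T[:3,3]
    else: c['R'],c['p']=Rm(c['orientation']),np.array(c['position'])
    return c
def ray(c,u,v):
    d=np.array([c['k1'],0,0,0,0]) if 0 else np.array([c['k1'],0,0,0],float)
    q=cv2.undistortPoints(np.array([[[u,v]]],float),np.array(c['mtx'],float),np.array([c['k1'],0,0,0.]))[0,0]
    w=c['R']@np.array([q[0],-q[1],-1]); return w/np.linalg.norm(w)
def plane(c,u,v,z):
    d=ray(c,u,v); return c['p']+d*(z-c['p'][2])/d[2]
def tri(obs):
    A=np.zeros((3,3));b=np.zeros(3);L=[]
    for c,u,v in obs:
        d=ray(c,u,v);M=np.eye(3)-np.outer(d,d);A+=M;b+=M@c['p'];L.append((d,c['p']))
    x=np.linalg.solve(A,b)
    return x,[np.linalg.norm((np.eye(3)-np.outer(d,d))@(x-p)) for d,p in L]
E
python3 - <<'E'
from h import *
for n in ['top','side','wrist']:
    c=snap(n,n+'1.png'); print(n,c['p'],c['R'].round(3).tolist(),c['mtx'],c['k1'])
print(bot.get_obs())
a=[cv2.imread(f'pics/{n}1.png') for n in ['top','side']]
E
```

```text
top [0.46270507 0.04300779 0.78451341] [[0.001, 0.985, -0.17], [-1.0, 0.002, 0.006], [0.006, 0.17, 0.985]] [[380.26879584   0.         280.7278462 ]
 [  0.         380.26879584 209.499322  ]
 [  0.           0.           1.        ]] -0.0011723186478549202
side [0.97672748 0.32600661 0.63092811] [[-0.549, -0.564, 0.616], [0.835, -0.358, 0.417], [-0.015, 0.744, 0.668]] [[489.55933883   0.         279.6377631 ]
 [  0.         489.55933883 212.1972702 ]
 [  0.           0.           1.        ]] 0.03483687818517039
wrist [ 0.29355254 -0.47013399  0.37324138] [[0.423, 0.874, 0.24], [-0.906, 0.408, 0.111], [-0.001, -0.264, 0.964]] [[349.98192809   0.         278.4811668 ]
 [  0.         349.98192809 205.06589627]
 [  0.           0.           1.        ]] -0.08936909886901345
{'time': 0.15, 'q': array([-6.49166265e+01,  5.00622406e+00,  1.00443650e+01,  9.50999116e+01,
       -3.36516880e-03,  9.00007176e+01]), 'qd': array([-0.01205259, -0.146939  ,  0.06553429,  0.01895232,  0.08821642,
       -0.01927624]), 'joint_efforts': array([ 4.79915689e-04, -5.20759928e+01,  4.65046370e+01,  1.38976582e-02,
        7.66927087e-06,  3.68982583e-06]), 'ee_pos': array([ 0.23308323, -0.49799267,  0.24771861]), 'tcp_rot': array([-1.79938229e+02,  3.36594051e-03,  2.50826595e+01]), 'wrist_force': array([-1.04389502, -0.76836762, -0.09721339]), 'torque': array([-0.00145446, -0.06759708, -0.01483103]), 'grasp_force': 0.0, 'opening': 0.08569569835595824}
```

View pics/top1.png

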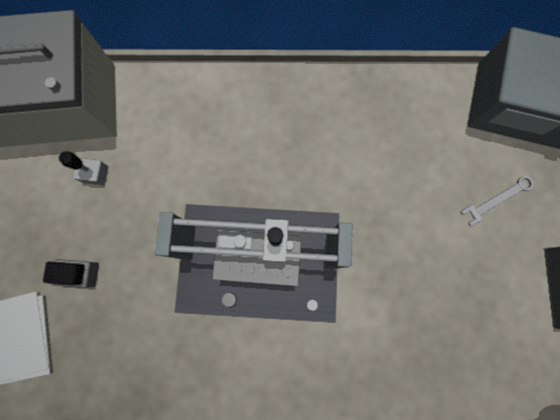

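View pics/side1.png

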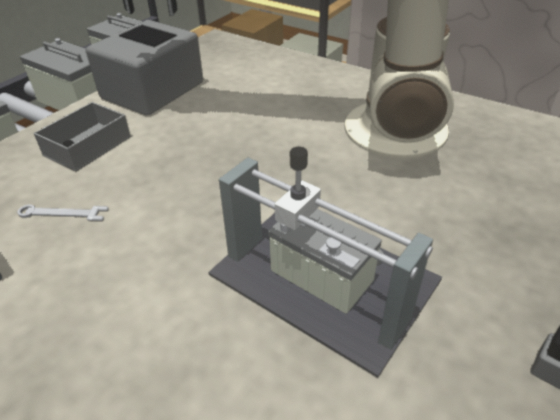

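The top view shows the tester with its y along world y (image left is +y). The knob is near (276,236), the stud near (240,242) and the headless post near (290,245). In the side view the knob is near (298,158) and the stud near (333,246). I'll enlarge both for exact pixels.

```bash
python3 - <<'E'
import cv2,numpy as np
a=cv2.imread('pics/top1.png')[200:330,150:365];b=cv2.imread('pics/side1.png')[140:290,210:440]
a=cv2.resize(a,(0,0),fx=2.3,fy=2.3,interpolation=3);b=cv2.resize(b,(0,0),fx=1.9,fy=1.9,interpolation=3)
W=max(a.shape[1],b.shape[1]);p=lambda i:cv2.copyMakeBorder(i,0,0,0,W-i.shape[1],0)
cv2.imwrite('pics/z1.png',np.clip(np.vstack([p(a),p(b)])*1.5,0,255).astype('uint8'))
for n in ['top','side']:
    i=cv2.imread(f'pics/{n}1.png');m=(i.max(2)<32).astype('uint8')
    N,l,st,ce=cv2.connectedComponentsWithStats(m)
    for k in range(1,N):
        if st[k,4]>60 : print(n,st[k],ce[k].round(1))
E
```

```text
top [ 60 152  22  17 231] [ 70.7 160.3]
top [ 44 262  40  23 665] [ 63.8 273.1]
```

View pics/z1.png

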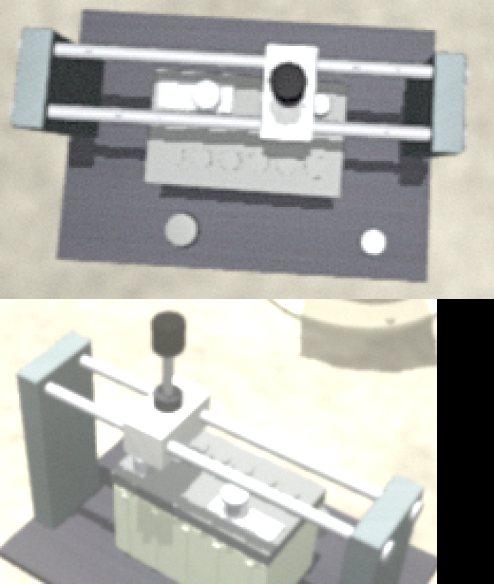

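The zoom shows the mushroom stud left of the carriage, at about (239.6,241) in the top view and (334,243) in the side view. The knob is at about (275.7,235) in the top view and (298.4,158.4) in the side view, and the rods are tilted about 3° in the image.

```bash
cat >> h.py <<'E'
def blob(img,box,lo,hi):
    x0,y0,x1,y1=box; g=img[y0:y1,x0:x1].max(2); m=((g>=lo)&(g<=hi)).astype('uint8')
    N,l,st,ce=cv2.connectedComponentsWithStats(m); k=1+np.argmax(st[1:,4])
    return ce[k]+[x0,y0],st[k]+[x0,y0,0,0,0]
E
python3 - <<'E'
from h import *
t=snap('top');s=snap('side')
kt,a=blob(t['img'],(262,222,290,250),0,52);ks,b=blob(s['img'],(285,143,312,172),0,60)
print('knob',kt,a,ks,b,tri([(t,*kt),(s,*ks)]))
st,a=blob(t['img'],(232,234,248,248),150,255);ss,b=blob(s['img'],(322,234,345,256),150,255)
print('stud',st,a,ss,b,tri([(t,*st),(s,*ss)]),tri([(t,*st),(s,334.2,241.5)]))
P=lambda x,y:plane(t,x/2.3+150,y/2.3+200,.166)
for q in [(55,49),(432,71),(50,109),(430,130)]: print(P(*q).round(4))
print('stud on plane .118+.0', plane(t,*st,.126), plane(t,*kt,.26))
E
```

```text
Traceback (most recent call last):
  File "h.py", line 30, in blob
    N,l,st,ce=cv2.connectedComponentsWithStats(m); k=1+np.argmax(st[1:,4])
                                                       ~~~~~~~~~^^^^^^^^^^
ValueError: attempt to get argmax of an empty sequence
```

```bash
python3 - <<'E'
from h import *
t=snap('top');s=snap('side')
print(s['img'][150:172:2,298].max(1), t['img'][222:250:2,276].max(1), s['img'][236:256,334].max(1))
kt,a=blob(t['img'],(262,222,290,250),0,60);ks,b=blob(s['img'],(285,143,312,172),0,85)
print('knob',kt,a,ks,b,tri([(t,*kt),(s,*ks)]))
st,a=blob(t['img'],(232,234,248,248),135,255);ss,b=blob(s['img'],(322,234,345,256),150,255)
print('stud',st,a,ss,b,tri([(t,*st),(s,*ss)]),tri([(t,239.6,241.3),(s,334.2,241.5)]))
P=lambda x,y:plane(t,x/2.3+150,y/2.3+200,.166)
for q in [(55,49),(432,71),(50,109),(430,130)]: print(P(*q).round(4))
print('planes', plane(t,239.6,241.3,.126), plane(t,*kt,.26))
E
```

```text
[70 71 70 70 67 65 66 66 66 65 80] [180 180 154  37  48  52  53  48  54  49  30  29  85 149] [154 135 148 182 202 209 208 209 205 207 202 175 130 108 102 103 104 111
 124 145]
knob [274.9375     236.20673077] [268 228  15  18 208] [298.35692308 158.36923077] [291 147  16  24 325] (array([0.51741167, 0.04755372, 0.24529703]), [np.float64(0.00025087957535406953), np.float64(0.00025087957535404584)])
stud [239.26136364 241.13068182] [232 235  16  13 176] [328.92626728 243.49769585] [322 235  19  20 217] (array([0.5228037 , 0.10823905, 0.12037261]), [np.float64(0.003291848598351814), np.float64(0.0032918485983517514)]) (array([0.52031641, 0.11079604, 0.12385111]), [np.float64(0.000686329735311799), np.float64(0.0006863297353117788)])
[0.5496 0.2141 0.166 ]
[ 0.5342 -0.0544  0.166 ]
[0.5069 0.2156 0.166 ]
[ 0.4925 -0.052   0.166 ]
planes [0.52044659 0.10996869 0.126     ] [0.5157988  0.04764185 0.26      ]
```

Knob found at (0.517, 0.0475), height 245 mm against the 247.5 given. The rod ends lie 268 mm apart, as they should. Tester yaw is about -3.2° and the origin is about (0.521, 0.081). The stud is at s≈+29 mm and the carriage at s≈-33 mm. I'll move above the knob.

>>> {"fn": "carry_out", "kwargs": {"moves": "0 0 -50 0 0 0 85; 0 0 -85 0 0 0 85; 100 -76 -85 0 0 8 85; 200 -153 -85 0 0 16 85; 300 -230 -85 0 0 24 85; 400 -306 -85 0 0 28.3 85; 488 -374 -85 0 0 28.3 85; 488 -374 -85 0 0 28.3 85; 488 -374 -85 0 0 28.3 85; 488 -374 -85 0 0 28.3 85; 488 -374 -85 0 0 28.3 85; 488 -374 -85 0 0 28.3 85; 488 -374 -85 0 0 28.3 85; 488 -374 -85 0 0 28.3 85; 488 -374 -85 0 0 28.3 85; 488 -374 -85 0 0 28.3 85; 488 -374 -85 0 0 28.3 85; 488 -374 -85 0 0 28.3 85"}}

```text
time: 2.15
ee_pos: [0.516, 0.0068, 0.3337]
tcp_rot: [-178.3, 0.0, -0.1]
wrist_force: [-0.0, -0.6, -0.6]
opening: 0.0852
grasp_force: 0.0
```

```bash
python3 - <<'E'
from h import *
c=snap('wrist','w1.png'); o=bot.get_obs(); print(c['p'],o['ee_pos'],o['tcp_rot'],o['wrist_force'],o['time'])
E
```

```text
[0.58270326 0.00274694 0.4591817 ] [0.51599505 0.00675286 0.33379662] [-1.78333659e+02  9.49095570e-03 -6.15351582e-02] [-0.13871375 -1.31229528  0.3628956 ] 2.2
```

View pics/w1.png

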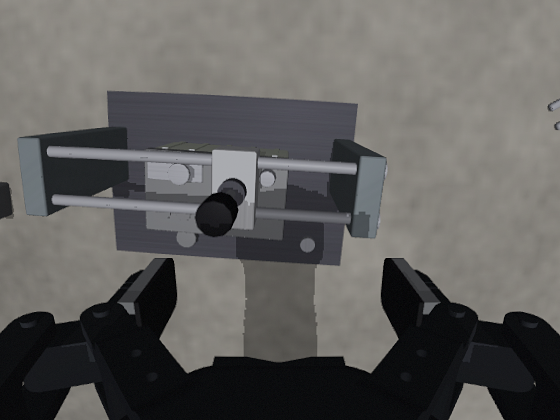

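The wrist view shows the knob top at (215,213), the stud at (178,173) and the headless post at (267,178), while the arm is still settling. I'll hold, then look again.

>>> {"fn": "carry_out", "kwargs": {"moves": "0 0 0 0 0 0 85; 0 0 0 0 0 0 85; 0 0 0 0 0 0 85; 0 0 0 0 0 0 85"}}

```text
time: 2.6
ee_pos: [0.5165, 0.0077, 0.3334]
tcp_rot: [-178.3, 0.0, 0.0]
wrist_force: [-0.2, 0.4, -0.3]
opening: 0.0849
grasp_force: 0.0
```

```bash
python3 - <<'E'
from h import *
for i in range(2):
  o=bot.get_obs();print(o['ee_pos'],o['tcp_rot'],o['wrist_force'],o['qd'].round(2)); c=snap('wrist','w2.png')
k,a=blob(c['img'],(120,120,330,262),0,30); print(k,a)
d=np.array([.0556,.998,0])
t=snap('top');kt,_=blob(t['img'],(262,222,290,250),0,60);print(tri([(c,*k),(t,*kt)]),plane(c,*k,.255))
E
```

```text
[0.51647963 0.00769331 0.33335403] [-1.78315663e+02  4.20206947e-02  3.72997157e-02] [-0.18755459  0.40830819 -0.30458543] [ 0.19  0.12  0.08 -0.12 -0.04 -0.01]
[0.51651596 0.00774849 0.3333184 ] [-1.78317537e+02  4.56005471e-02  4.34593847e-02] [-0.45191772 -0.50206781 -0.12134429] [ 0.06  0.06 -0.02 -0.04 -0.02  0.06]
[218.64912281 215.96710526] [197 193  43  45 912]Traceback (most recent call last):
  File "<stdin>", line 6, in <module>
  File "h.py", line 30, in blob
    N,l,st,ce=cv2.connectedComponentsWithStats(m); k=1+np.argmax(st[1:,4])
                                                       ~~~~~~~~~^^^^^^^^^^
    return _wrapfunc(a, 'argmax', axis=axis, out=out, **kwds)
    return bound(*args, **kwds)
ValueError: attempt to get argmax of an empty sequence
```

View pics/w2.png

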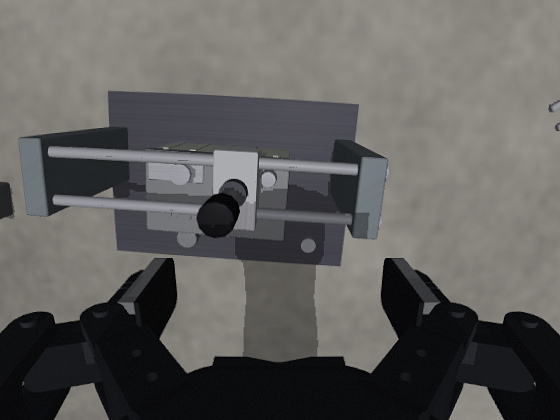

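The arm has stopped about 40 mm short in y. The view shows the knob at (218,216), the stud head at (181,174) and the post at (268,180). I'll compute the remaining shift.

```bash
cat >> h.py <<'E'
def goto(p,rpy):
    s=bot.get_obs();A=Rm(s['tcp_rot']);return (A.T@(np.array(p)-s['ee_pos'])*1000).round(1),np.degrees(R.from_matrix(A.T@Rm(rpy)).as_rotvec()).round(2)
E
python3 - <<'E'
from h import *
c=snap('wrist');t=snap('top')
print('knob',tri([(c,218.6,216),(t,274.9,236.2)]),'ceiling',plane(c,218.6,216,.252))
print('stud',tri([(c,181,174),(t,239.6,241.3)]),plane(c,181,174,.122))
print('post',plane(c,268,180,.117))
for a,b in [((52,200),(48,152)),((350,218),(356,169))]: print(plane(c,*a,.166),plane(c,*b,.166))
print(goto([.5175,.0475,.320],[180,0,-3.2]))
E
```

```text
knob (array([0.51731661, 0.04805141, 0.24624042]), [np.float64(0.00026126531295640265), np.float64(0.00026126531295642537)]) ceiling [0.51921358 0.0470848  0.252     ]
stud (array([0.52123958, 0.11090277, 0.11856519]), [np.float64(0.00022515895342690312), np.float64(0.00022515895342698682)]) [0.5219985  0.11000458 0.122     ]
post [0.51526182 0.0240405  0.117     ]
[0.50615733 0.22046318 0.166     ] [0.55021381 0.21692048 0.166     ]
[ 0.49169368 -0.0503764   0.166     ] [ 0.53497693 -0.05316296  0.166     ]
(array([  1. , -39.3,  14.4]), array([-1.68,  0.1 ,  3.25]))
```

Knob (0.518, 0.048, z≈246 mm); stud (0.521, 0.110, z≈119 mm), so s≈+29; post s≈-57. All consistent. I'll align, then descend around the knob.

>>> {"fn": "carry_out", "kwargs": {"moves": "1 -20 0 -1.7 0 3.2 85; 1 -39.5 14 -1.7 0.1 3.2 85; 1 -39.5 14 -1.7 0.1 3.2 85; 1 -39.5 14 -1.7 0.1 3.2 85; 1 -39.5 14 -1.7 0.1 3.2 85; 1 -39.5 14 -1.7 0.1 3.2 85; 1 -39.5 14 -1.7 0.1 3.2 85"}}

```text
time: 3.55
ee_pos: [0.5176, 0.0081, 0.3208]
tcp_rot: [-178.3, 0.0, 0.1]
wrist_force: [0.2, -0.1, -0.6]
opening: 0.0853
grasp_force: 0.0
```

```bash
python3 - <<'E'
from h import *
c=snap('wrist','w3.png')
k,a=blob(c['img'],(150,120,400,255),0,30); print(k,a,plane(c,*k,.252))
print(goto([.518,.0478,.247],[180,0,-3.2]))
E
```

```text
[215.29017857 224.34107143] [ 192  199   45   48 1120] [0.51899321 0.04692734 0.252     ]
(array([  0.5, -37.5,  74.8]), array([-1.65,  0.07,  3.3 ]))
```

```bash
python3 - <<'E'
from h import *
o=bot.get_obs();print(o['q'],o['ee_pos'],o['tcp_rot'],o['joint_efforts'])
E
```

```text
[4.13039951e-02 2.84635747e+00 1.60095185e+01 1.03186137e+02
 1.65550562e+00 1.79942836e+02] [0.51763821 0.00811568 0.32068876] [-1.78344472e+02  2.13240044e-02  9.84445258e-02] [-2.32427870e-02 -4.81644523e+01  4.50295150e+01  1.41801327e-02
  9.06601036e-02 -3.19893513e-05]
```

Joint 6 is at its 180° limit, so I'll use the half-turn grasp, turning the other way.

>>> {"fn": "carry_out", "kwargs": {"moves": "0 0 0 0 0 -8.5 85; 0 0 0 0 0 -17 85; 0 0 0 0 0 -25.5 85; 0 0 0 0 0 -34 85; 0 0 0 0 0 -42.5 85; 0 0 0 0 0 -51 85; 0 0 0 0 0 -59.5 85; 0 0 0 0 0 -68 85; 0 0 0 0 0 -76.5 85; 0 0 0 0 0 -85 85; 0 0 0 0 0 -93.5 85; 0 0 0 0 0 -102 85; 0 0 0 0 0 -110.5 85; 0 0 0 0 0 -119 85; 0 0 0 0 0 -127.5 85; 0 0 0 0 0 -136 85; 0 0 0 0 0 -144.5 85; 0 0 0 0 0 -153 85; 0 0 0 0 0 -161.5 85; 0 0 0 0 0 -170 85"}}

```text
time: 5.6
ee_pos: [0.5176, 0.0082, 0.3206]
tcp_rot: [178.4, -0.3, 170.5]
wrist_force: [0.4, -0.3, 1.1]
opening: 0.0851
grasp_force: 0.0
```

>>> {"fn": "carry_out", "kwargs": {"moves": "0 0 0 0 0 0 85; 0 0 0 0 0 0 85; 0 0 0 0 0 0 85"}}

```text
time: 5.9
ee_pos: [0.5176, 0.0082, 0.3205]
tcp_rot: [178.4, -0.3, 169.9]
wrist_force: [-0.5, 0.5, 0.0]
opening: 0.0848
grasp_force: 0.0
```

```bash
python3 - <<'E'
from h import *
o=bot.get_obs();print(o['q'],o['ee_pos'],o['tcp_rot'])
print(goto([.518,.0478,.315],[180,0,176.8]))
E
```

```text
[4.73925564e-02 2.84574193e+00 1.59834310e+01 1.03179390e+02
 1.66053794e+00 1.01393167e+01] [0.5175662  0.00819416 0.3204688 ] [178.37271948  -0.33333583 169.9122055 ]
(array([ 6.5, 38.9,  6.6]), array([ 1.65, -0.24, -6.89]))
```

>>> {"fn": "carry_out", "kwargs": {"moves": "3 20 3 0.8 -0.1 -3.5 85; 6.5 39 6 1.65 -0.25 -6.9 85; 6.5 39 6 1.65 -0.25 -6.9 85; 6.5 39 6 1.65 -0.25 -6.9 85; 6.5 39 6 1.65 -0.25 -6.9 85; 6.5 39 6 1.65 -0.25 -6.9 85; 6.5 39 6 1.65 -0.25 -6.9 85"}}

```text
time: 6.6
ee_pos: [0.5179, 0.0474, 0.3157]
tcp_rot: [-180.0, 0.0, 176.9]
wrist_force: [-0.0, 0.2, -0.9]
opening: 0.0853
grasp_force: 0.0
```

```bash
python3 - <<'E'
from h import *
c=snap('wrist','w4.png')
o=bot.get_obs();print(o['q'].round(2),o['ee_pos'],o['tcp_rot'])
k,a=blob(c['img'],(190,120,400,262),0,30); print(k,a,plane(c,*k,.252))
print(goto([.518,.0478,.247],[180,0,176.8]))
E
```

```text
[ 5.2400e+00  2.9300e+00  1.5530e+01  1.0257e+02 -1.0000e-02  8.3000e+00] [0.5179117  0.0474705  0.31566229] [-1.79996908e+02  2.67064866e-02  1.76941898e+02]
[280.30456227 230.28051788] [ 260  205   42   50 1622] [0.51797167 0.04790268 0.252     ]
(array([-0. ,  0.3, 68.7]), array([-0.  ,  0.03,  0.14]))
```

View pics/w4.png

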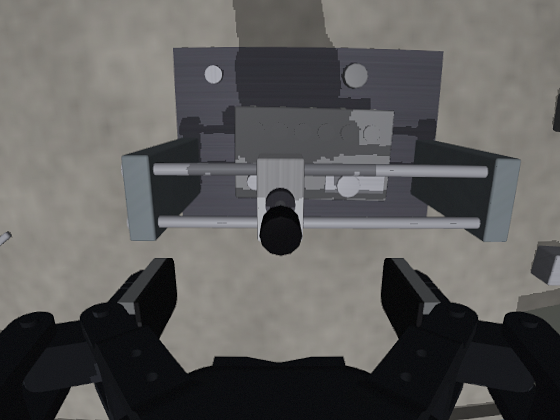

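The knob (280,230) is centred between the jaws. The stud (347,186) is on the right, which is now world +y, and clear of the foot. I'll descend and grip.

>>> {"fn": "carry_out", "kwargs": {"moves": "0 0.3 25 0 0 0 85; 0 0.3 50 0 0 0 60; 0 0.3 68 0 0 0 50; 0 0.3 68 0 0 0 40; 0 0.3 68 0 0 0 30; 0 0.3 68 0 0 0 26; 0 0.3 68 0 0 0 20; 0 0.3 68 0 0 0 20; 0 0.3 68 0 0 0 20; 0 0.3 68 0 0 0 20; 0 0.3 68 0 0 0 20; 0 0.3 68 0 0 0 20", "force": 40}}

```text
time: 7.85
ee_pos: [0.5182, 0.0482, 0.2477]
tcp_rot: [-180.0, 0.1, 177.0]
wrist_force: [3.9, -1.6, 1.3]
opening: 0.0228
grasp_force: 39.2
```

Gripped. I'll slide 8 mm toward +y for clearance from the headless post, then press most of the way.

>>> {"fn": "carry_out", "kwargs": {"moves": "0 2 0 0 0 0 20; 0 4 0 0 0 0 20; 0 6 0 0 0 0 20; 0 8 0 0 0 0 20; 0 8 0 0 0 0 20; 0 8 4 0 0 0 20; 0 8 8 0 0 0 20; 0 8 12 0 0 0 20; 0 8 16 0 0 0 20; 0 8 19 0 0 0 20; 0 8 20 0 0 0 20; 0 8 20 0 0 0 20; 0 8 20 0 0 0 20; 0 8 20 0 0 0 20"}}

```text
time: 9.25
ee_pos: [0.5186, 0.0564, 0.2276]
tcp_rot: [180.0, 0.1, 177.0]
wrist_force: [5.7, -0.9, 3.5]
opening: 0.0225
grasp_force: 39.3
```

>>> {"fn": "carry_out", "kwargs": {"moves": "0 0 1 0 0 0 20; 0 0 1.5 0 0 0 20; 0 0 2 0 0 0 20; 0 0 2 0 0 0 20; 0 0 2 0 0 0 20; 0 0 2 0 0 0 20"}}

```text
time: 9.85
ee_pos: [0.5187, 0.0564, 0.227]
tcp_rot: [180.0, 0.2, 177.0]
wrist_force: [2.9, 1.5, 13.1]
opening: 0.0226
grasp_force: 40.3
```

>>> {"fn": "carry_out", "kwargs": {"moves": "0 0 0.3 0 0 0 20; 0 0 0.6 0 0 0 20; 0 0 0.6 0 0 0 20; 0 0 0.6 0 0 0 20"}}

```text
time: 10.25
ee_pos: [0.5187, 0.0564, 0.2269]
tcp_rot: [180.0, 0.2, 177.0]
wrist_force: [2.0, -0.4, 15.9]
opening: 0.0229
grasp_force: 40.6
```

```bash
python3 - <<'E'
from h import *
s=snap('side');t=snap('top')
cv2.imwrite('pics/s2.png',np.clip(cv2.resize(s['img'][130:300,220:400,::-1],(0,0),fx=3.4,fy=3.4,interpolation=2)*1.4,0,255))
print([bot.get_obs()['wrist_force'].round(1)])
E
```

```text
[array([ 2.5,  0.9, 16.4])][ WARN:0@2.068] global loadsave.cpp:1063 imwrite_ Unsupported depth image for selected encoder is fallbacked to CV_8U.
```

View pics/s2.png

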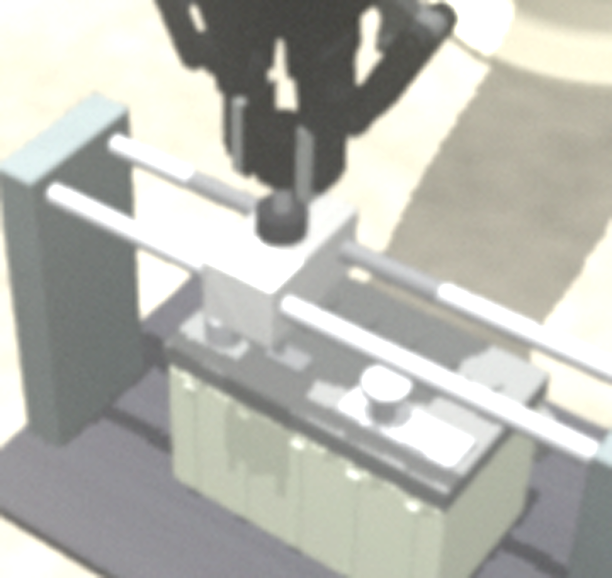

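The picture shows the foot at (290,355), down near the lid, between the post (220,335) and the stud (385,390) and clear of both. The force rise shows the plunger has bottomed. I expect contact after about 34 mm, so I'll slide 26 mm first, then feel.

>>> {"fn": "carry_out", "kwargs": {"moves": "0 2 0 0 0 0 20; 0 4 0 0 0 0 20; 0 6 0 0 0 0 20; 0 8 0 0 0 0 20; 0 10 0 0 0 0 20; 0 12 0 0 0 0 20; 0 14 0 0 0 0 20; 0 16 0 0 0 0 20; 0 18 0 0 0 0 20; 0 20 0 0 0 0 20; 0 22 0 0 0 0 20; 0 24 0 0 0 0 20; 0 25 0 0 0 0 20; 0 26 0 0 0 0 20; 0 26 0 0 0 0 20; 0 26 0 0 0 0 20"}}

```text
time: 11.95
ee_pos: [0.5202, 0.0823, 0.2269]
tcp_rot: [180.0, 0.2, 177.0]
wrist_force: [2.8, -0.7, 15.8]
opening: 0.0228
grasp_force: 40.5
```

>>> {"fn": "carry_out", "kwargs": {"moves": "0 0.5 0 0 0 0 20; 0 1 0 0 0 0 20; 0 1.5 0 0 0 0 20; 0 2 0 0 0 0 20; 0 2 0 0 0 0 20"}}

```text
time: 12.45
ee_pos: [0.5203, 0.0843, 0.2269]
tcp_rot: [180.0, 0.2, 177.0]
wrist_force: [3.4, -0.7, 14.5]
opening: 0.0228
grasp_force: 40.5
```

>>> {"fn": "carry_out", "kwargs": {"moves": "0 0.4 0 0 0 0 20; 0 0.8 0 0 0 0 20; 0 1.2 0 0 0 0 20; 0 1.6 0 0 0 0 20; 0 2 0 0 0 0 20; 0 2 0 0 0 0 20"}}

```text
time: 13.05
ee_pos: [0.5205, 0.0862, 0.2269]
tcp_rot: [180.0, 0.2, 177.0]
wrist_force: [3.4, -0.4, 15.4]
opening: 0.0232
grasp_force: 40.5
```

>>> {"fn": "carry_out", "kwargs": {"moves": "0 0.4 0 0 0 0 20; 0 0.8 0 0 0 0 20; 0 0.8 0 0 0 0 20; 0 0.8 0 0 0 0 20"}}

```text
time: 13.45
ee_pos: [0.5205, 0.087, 0.2269]
tcp_rot: [180.0, 0.2, 177.0]
wrist_force: [2.2, -0.7, 14.4]
opening: 0.023
grasp_force: 40.5
```

>>> {"fn": "carry_out", "kwargs": {"moves": "0 0.4 0 0 0 0 20; 0 0.8 0 0 0 0 20; 0 0.8 0 0 0 0 20; 0 0.8 0 0 0 0 20"}}

```text
time: 13.85
ee_pos: [0.5205, 0.0878, 0.2269]
tcp_rot: [180.0, 0.2, 177.0]
wrist_force: [2.1, -0.4, 15.6]
opening: 0.0227
grasp_force: 40.5
```

```bash
cat > f.py <<'E'
from h import *
L=[]
for i in range(4): bot.camera('wrist');L.append(bot.get_obs()['wrist_force'])
print(np.mean(L,0).round(2),np.std(L,0).round(2),bot.get_obs()['ee_pos'],bot.get_obs()['time'])
E
python3 f.py
```

```text
[ 3.14 -0.58 14.76] [0.34 0.64 0.63] [0.52054366 0.08782371 0.22692731] 14.05
```

Baseline is -0.6 N in y, so no contact yet. I'll carry on in small steps.

>>> {"fn": "carry_out", "kwargs": {"moves": "0 0.4 0 0 0 0 20; 0 0.7 0 0 0 0 20; 0 0.7 0 0 0 0 20; 0 0.7 0 0 0 0 20"}}

```text
time: 14.45
ee_pos: [0.5206, 0.0885, 0.2269]
tcp_rot: [180.0, 0.2, 177.0]
wrist_force: [2.8, -0.3, 15.6]
opening: 0.0226
grasp_force: 40.5
```

```bash
python3 f.py
```

```text
[ 2.99 -0.94 14.93] [0.35 0.56 0.35] [0.52057014 0.08850751 0.22691076] 14.65
```

>>> {"fn": "carry_out", "kwargs": {"moves": "0 0.4 0 0 0 0 20; 0 0.7 0 0 0 0 20; 0 0.7 0 0 0 0 20; 0 0.7 0 0 0 0 20"}}

```text
time: 15.05
ee_pos: [0.5206, 0.0892, 0.2269]
tcp_rot: [180.0, 0.2, 177.0]
wrist_force: [2.8, -0.6, 15.1]
opening: 0.0227
grasp_force: 40.5
```

```bash
python3 f.py
```

```text
[ 3.2  -0.67 14.66] [0.36 0.35 0.55] [0.52062377 0.08922278 0.22693424] 15.25
```

>>> {"fn": "carry_out", "kwargs": {"moves": "0 0.4 0 0 0 0 20; 0 0.7 0 0 0 0 20; 0 0.7 0 0 0 0 20; 0 0.7 0 0 0 0 20"}}

```text
time: 15.65
ee_pos: [0.5207, 0.0899, 0.2269]
tcp_rot: [180.0, 0.2, 177.0]
wrist_force: [3.1, -0.2, 15.7]
opening: 0.0231
grasp_force: 40.5
```

```bash
python3 f.py
```

```text
[ 2.88 -0.39 14.69] [0.22 0.44 0.49] [0.52067349 0.08992454 0.22693715] 15.85
```

>>> {"fn": "carry_out", "kwargs": {"moves": "0 0.4 0 0 0 0 20; 0 0.7 0 0 0 0 20; 0 0.7 0 0 0 0 20; 0 0.7 0 0 0 0 20"}}

```text
time: 16.25
ee_pos: [0.5207, 0.0906, 0.2269]
tcp_rot: [180.0, 0.2, 177.0]
wrist_force: [2.6, -0.4, 15.1]
opening: 0.0226
grasp_force: 40.5
```

```bash
python3 f.py
```

```text
[ 3.53 -0.7  14.88] [0.19 0.18 0.22] [0.52069653 0.09061359 0.2269382 ] 16.45
```

>>> {"fn": "carry_out", "kwargs": {"moves": "0 0.4 0 0 0 0 20; 0 0.7 0 0 0 0 20; 0 0.7 0 0 0 0 20; 0 0.7 0 0 0 0 20"}}

```text
time: 16.85
ee_pos: [0.5208, 0.0913, 0.2269]
tcp_rot: [180.0, 0.2, 177.0]
wrist_force: [3.5, -1.1, 15.5]
opening: 0.023
grasp_force: 40.5
```

```bash
python3 f.py
```

```text
[ 3.17 -0.44 14.87] [0.14 0.18 0.58] [0.52075779 0.09131387 0.22694483] 17.05
```

>>> {"fn": "carry_out", "kwargs": {"moves": "0 0.4 0 0 0 0 20; 0 0.7 0 0 0 0 20; 0 0.7 0 0 0 0 20; 0 0.7 0 0 0 0 20"}}

```text
time: 17.45
ee_pos: [0.5208, 0.0919, 0.2269]
tcp_rot: [180.0, 0.2, 177.0]
wrist_force: [3.5, -1.3, 15.5]
opening: 0.0228
grasp_force: 40.5
```

```bash
python3 f.py; python3 - <<'E'
from h import *
s=snap('side')
cv2.imwrite('pics/s3.png',np.clip(cv2.resize(s['img'][160:300,240:400,::-1],(0,0),fx=4,fy=4,interpolation=2)*1.4,0,255).astype('uint8'))
E
```

```text
[ 3.36 -1.36 14.63] [0.64 0.5  0.41] [0.52077976 0.09192977 0.22695328] 17.65
```

View pics/s3.png

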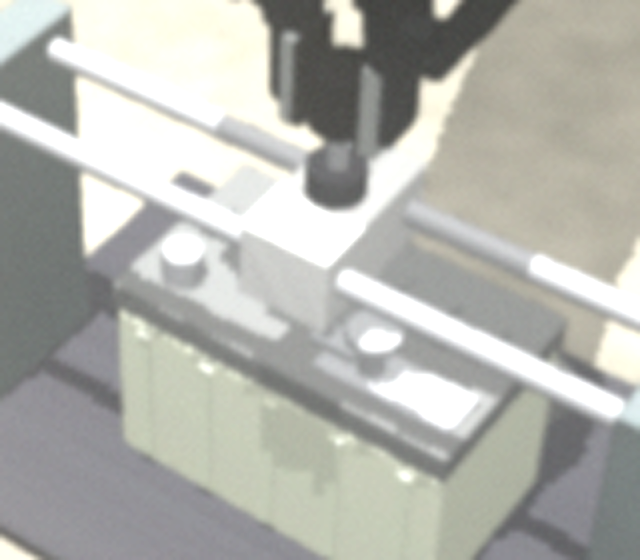

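The foot (≈345,345) is right at the stem under the head (375,340). Force is now -1.4 N and the move fell slightly short, so contact is probably starting. One smaller step.

>>> {"fn": "carry_out", "kwargs": {"moves": "0 0.3 0 0 0 0 20; 0 0.5 0 0 0 0 20; 0 0.5 0 0 0 0 20; 0 0.5 0 0 0 0 20"}}

```text
time: 18.1
ee_pos: [0.5208, 0.0922, 0.2269]
tcp_rot: [180.0, 0.2, 177.0]
wrist_force: [2.4, -2.0, 15.2]
opening: 0.023
grasp_force: 40.5
```

```bash
python3 f.py
```

```text
[ 3.48 -2.07 15.25] [0.15 0.55 0.23] [0.52076837 0.09223016 0.22690189] 18.3
```

Contact confirmed at about 1.5 N over baseline, and the advance is being resisted. Now I'll ease the knob up slowly.

>>> {"fn": "carry_out", "kwargs": {"moves": "0 0 -0.5 0 0 0 20; 0 0 -1 0 0 0 20; 0 0 -1.5 0 0 0 20; 0 0 -2 0 0 0 20; 0 0 -2.5 0 0 0 20; 0 0 -3 0 0 0 20; 0 0 -3.5 0 0 0 20; 0 0 -4 0 0 0 20; 0 0 -4.5 0 0 0 20; 0 0 -5 0 0 0 20; 0 0 -5.5 0 0 0 20; 0 0 -6 0 0 0 20; 0 0 -6.5 0 0 0 20; 0 0 -7 0 0 0 20; 0 0 -7 0 0 0 20; 0 0 -7 0 0 0 20"}}

```text
time: 19.9
ee_pos: [0.5207, 0.0922, 0.2319]
tcp_rot: [-180.0, 0.1, 177.0]
wrist_force: [6.9, -1.8, 2.3]
opening: 0.0227
grasp_force: 39.3
```

```bash
python3 f.py
```

```text
[ 7.05 -1.58  2.58] [0.28 0.55 0.11] [0.52070383 0.09224415 0.23191579] 20.1
```

>>> {"fn": "carry_out", "kwargs": {"moves": "0 0 -0.3 0 0 0 20; 0 0 -0.6 0 0 0 20; 0 0 -0.9 0 0 0 20; 0 0 -1.2 0 0 0 20; 0 0 -1.5 0 0 0 20; 0 0 -1.8 0 0 0 20; 0 0 -2.1 0 0 0 20; 0 0 -2.1 0 0 0 20; 0 0 -2.1 0 0 0 20"}}

```text
time: 21.0
ee_pos: [0.5207, 0.0922, 0.2339]
tcp_rot: [-180.0, 0.1, 177.0]
wrist_force: [7.2, -2.2, 2.0]
opening: 0.0232
grasp_force: 39.2
```

```bash
python3 f.py
```

```text
[ 6.75 -1.92  1.98] [0.34 0.51 0.5 ] [0.52066845 0.09223998 0.23390992] 21.2
```

>>> {"fn": "carry_out", "kwargs": {"moves": "0 0 -0.2 0 0 0 20; 0 0 -0.4 0 0 0 20; 0 0 -0.6 0 0 0 20; 0 0 -0.6 0 0 0 20; 0 0 -0.6 0 0 0 20"}}

```text
time: 21.7
ee_pos: [0.5206, 0.0922, 0.2345]
tcp_rot: [-180.0, 0.1, 177.0]
wrist_force: [7.0, -1.6, 1.3]
opening: 0.0224
grasp_force: 39.2
```

```bash
python3 f.py
```

```text
[ 6.64 -1.81  1.7 ] [0.19 0.5  0.24] [0.52068356 0.09225562 0.2344844 ] 21.9
```

>>> {"fn": "carry_out", "kwargs": {"moves": "0 0 -0.2 0 0 0 20; 0 0 -0.4 0 0 0 20; 0 0 -0.4 0 0 0 20; 0 0 -0.4 0 0 0 20"}}

```text
time: 22.3
ee_pos: [0.5207, 0.0922, 0.2349]
tcp_rot: [-180.0, 0.1, 177.0]
wrist_force: [6.4, -1.9, 1.3]
opening: 0.0228
grasp_force: 39.2
```

```bash
python3 f.py
```

```text
[ 6.82 -2.27  1.25] [0.28 0.28 0.35] [0.52065748 0.09224206 0.23489251] 22.5
```

>>> {"fn": "carry_out", "kwargs": {"moves": "0 0 -0.2 0 0 0 20; 0 0 -0.3 0 0 0 20; 0 0 -0.3 0 0 0 20; 0 0 -0.3 0 0 0 20"}}

```text
time: 22.9
ee_pos: [0.5207, 0.0922, 0.2351]
tcp_rot: [-180.0, 0.1, 177.0]
wrist_force: [6.6, -2.2, 1.3]
opening: 0.0228
grasp_force: 39.2
```

```bash
python3 f.py
```

```text
[ 6.88 -1.71  1.59] [0.25 0.23 0.67] [0.5206838  0.09222876 0.23517434] 23.1
```

>>> {"fn": "carry_out", "kwargs": {"moves": "0 0 -0.2 0 0 0 20; 0 0 -0.3 0 0 0 20; 0 0 -0.3 0 0 0 20; 0 0 -0.3 0 0 0 20"}}

```text
time: 23.5
ee_pos: [0.5207, 0.0922, 0.2352]
tcp_rot: [-180.0, 0.1, 177.0]
wrist_force: [7.4, -1.5, 0.3]
opening: 0.023
grasp_force: 39.1
```

```bash
python3 f.py
```

```text
[ 7.38 -1.44  0.65] [0.49 0.91 0.47] [0.52065657 0.09223011 0.23521662] 23.7
```

>>> {"fn": "carry_out", "kwargs": {"moves": "0 0 -0.1 0 0 0 20; 0 0 -0.2 0 0 0 20; 0 0 -0.2 0 0 0 20; 0 0 -0.2 0 0 0 20"}}

```text
time: 24.1
ee_pos: [0.5207, 0.0922, 0.2353]
tcp_rot: [-180.0, 0.0, 177.0]
wrist_force: [6.5, -1.6, -0.3]
opening: 0.0229
grasp_force: 39.2
```

```bash
python3 f.py
```

```text
[ 7.92 -1.5  -0.95] [0.59 0.28 0.2 ] [0.52066484 0.09222214 0.23525762] 24.3
```

The wrist's vertical force has gone to about 0 while the rise is blocked, so the hook bears under the head. I'll reduce the grip, release and retreat upward.

>>> {"fn": "carry_out", "kwargs": {"moves": "0 0 0 0 0 0 20; 0 0 0 0 0 0 20; 0 0 0 0 0 0 20; 0 0 0 0 0 0 24; 0 0 0 0 0 0 26; 0 0 0 0 0 0 30; 0 0 0 0 0 0 40; 0 0 0 0 0 0 50; 0 0 0 0 0 0 60; 0 0 0 0 0 0 60", "force": 20}}

```text
time: 25.3
ee_pos: [0.5202, 0.0925, 0.2359]
tcp_rot: [-180.0, 0.0, 177.0]
wrist_force: [0.3, -0.3, -0.0]
opening: 0.06
grasp_force: 0.0
```

>>> {"fn": "carry_out", "kwargs": {"moves": "0 0 -10 0 0 0 60; 0 0 -30 0 0 0 60; 0 0 -60 0 0 0 60; 0 0 -90 0 0 0 60; 0 0 -120 0 0 0 60; 0 0 -120 0 0 0 60; 0 0 -120 0 0 0 60; 0 0 -120 0 0 0 60; 0 0 -120 0 0 0 60"}}

```text
time: 26.2
ee_pos: [0.52, 0.0924, 0.3549]
tcp_rot: [-180.0, -0.1, 177.0]
wrist_force: [-0.5, 0.8, 0.1]
opening: 0.0598
grasp_force: 0.0
```

```bash
python3 - <<'E'
from h import *
print(bot.get_obs()['ee_pos'],bot.get_obs()['opening'])
s=snap('side')
cv2.imwrite('pics/s4.png',np.clip(cv2.resize(s['img'][130:290,240:400,::-1],(0,0),fx=3.6,fy=3.6,interpolation=2)*1.4,0,255).astype('uint8'))
k,a=blob(s['img'],(290,150,360,196),0,85);print(k,a)
c=snap('wrist');k2,a2=blob(c['img'],(190,120,370,262),0,30);print(k2,a2,tri([(s,*k),(c,*k2)]))
E
```

```text
[0.51996667 0.09242315 0.3549308 ] 0.05979795127435681
[325.01744186 178.14825581] [317 167  17  24 344]
[277.87958115 203.31675393] [262 188  33  38 764] (array([0.52001996, 0.09091424, 0.23141619]), [np.float64(0.00046824571623948813), np.float64(0.00046824571623954104)])
```

View pics/s4.png

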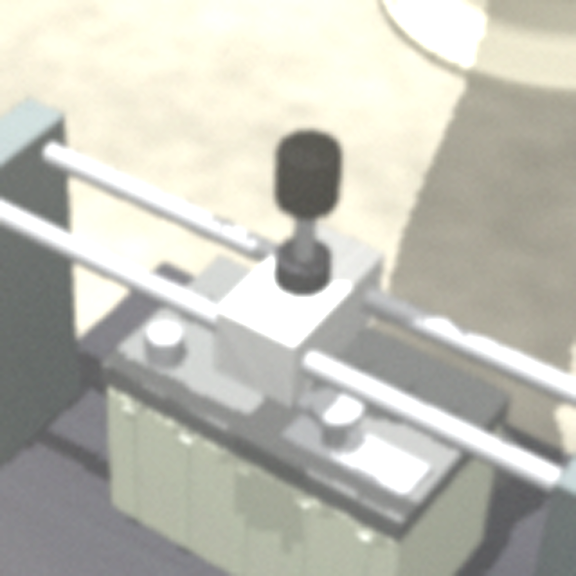

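After release the knob stands at a measured 231.4 mm. Its reading with the plunger up was 1–2 mm low, so the true height is about 233 mm, against 233.5 mm for the clipped position. The hook holds the stud, the battery looks unmoved and the gripper is clear.

```bash
python3 -c "
from workcell import bot
print(bot.job_done())"
```

```text
the job is handed in; nothing more can be done
None
```

The probe is hooked on the stud and left clipped, with the knob at the height for a held stud and the gripper clear; I handed the job in at about 26 s, but no verdict came back.

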